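# Lay the upended cord reel down and close up its row

## Robot

A 6-joint arm with a two-finger parallel gripper is mounted at the origin on the work surface. World frame = base frame: x ahead of the robot, y to its left, z up, the work surface at z = 0. Lengths are in m, angles in rad, forces in N, time in s.
With the tool pointing down it reaches from about 0.35 to 0.925 m from the base axis. Payload 6.4 kg.
Tool frame: the origin (TCP) lies midway between the tips of the shut fingers; the grasp point (between the pads) lies 19 mm behind it; z points along the fingers, y is the line along which they close (so a half turn about z gives the same grasp; the last joint's range is limited). The gripper opens to 85 mm and grips with 20 to 120 N. Pads are 22 mm wide; open, the fingers measure 114 mm over their backs; the gripper's body (76 mm by 85 mm) begins 54 mm behind the grasp point. The pads swing forward as they close: fully open they stand 13 mm farther back than shut.
Start: joints at [-1.337, 0.245, 1.558, -0, 1.339, -0.174], TCP at [0.258, -0.597, 0.231] pointing down, gripper open.
Joint ranges: [-3.13, 3.13], [-1.02, 2.26], [0.13, 2.54], [-0.95, 4.09], [0.21, 2.88], [-2.74, 2.74]. Speed limits (rad/s): [2.57, 2.57, 3.14, 3.14, 3.14, 3.14].

## Interface

Orientations are given as a unit quaternion [w, x, y, z].
In Python, from bench import ctrl gives the robot as it stands.
- The arm moves only by the tool jog_arm, never from a script. Its argument "deltas" is a list of rows, each a list of 7 numbers: the gripper command: -1 is shut, 1 is fully open, values between are in proportion, then the shift along the tool's x, y, z in mm, then the turn, a rotation vector about the tool's x, y, z in rad. A call has 1 to 5 rows; each row shifts and turns the commanded pose from where the row before left it, along the tool's axes as they then stand; what a row does not reach is not made up. A row lasts 1/10 s, in which the tool goes at most 50 mm and 8.59 degrees, less where a joint would pass 70% of its speed; a pose out of reach is approached as far as the arm can. A call is refused whole if a number of a shift passes 50 or a number of a turn 0.15, either way. A call with a gripper value outside its range is refused whole. The fingers move at their own pace and stop on an object; the grip force is fixed at half the most. Time passes only in rows, so rows that do not move let the fingers close. It gives the time, the measured TCP pose, the force, the opening and the grip force at its end, in the units of the state.
- ctrl.observe(): the state, without advancing time (a new reading comes with each control period).
- ctrl.read_camera(name): name is "scene" or "side" or "wrist"; returns the picture (400x640x3 uint8, red, green, blue); there is no depth.
- ctrl.camera_params(name): a dict with "camera_matrix" (3x3 intrinsics, pixels), "D" ([k1, k2, p1, p2, k3] as OpenCV has them; the pictures are not rectified), "R" (3x3) and "t" (3): a world point X has camera coordinates R X + t. Camera axes: x right, y down, z forward; pixel columns grow to the right and rows downward; lengths in m; the calibration is good to about 2 mm. A picture is of the moment at which its call begins: read the wrist's pose just before it. camera_params takes no time and is no camera call; for the wrist camera it gives the pose at the moment of the call.
- ctrl.sign_off(): hands the job in; it is judged then, once.
Trained networks look in the newest picture that a camera, given by its name, has taken for a name from the list of things; names that differ only in an ending like _2 or _b are one class to them, and where a whole thing is asked for, a point or a joint stands for the part that bears it (a point fixed in the world has none). Each returns a list of dicts, best first, with "confidence" (0 to 1); they miss things now and then, are a little off and sometimes report something else, mostly with a low value. They report only what shows in the picture. A call takes as long as a camera call.
- ctrl.outline_of(camera, label): "mask" (400x640 bool, what is visible of it) and "position" ([column, row] as shares, 0 to 1, of the picture: columns of its width, rows of its height, amid what is visible of it).
- ctrl.landmark_of(camera, label): "position" ([column, row] as shares, 0 to 1, of the picture: columns of its width, rows of its height: a listed point, or the origin of a listed thing).
The state is a dict: "t": time; "joint_pos": joint angles; "joint_velocities": joint speeds; "tau": joint torques, N m; "ee_pos": TCP position; "orientation": TCP orientation; "wrist_force": force on the tool from outside, world axes, zero at the start; "ft_torque": the same for the moment, N m; "width": finger opening in m; "grasp_force": force on a finger pad.
Only numpy, scipy, OpenCV 4.12 (cv2) and the standard library are available. Lean on these libraries where they do the work, as an engineer would, in place of code of your own. Each camera call takes 0.05 s, during which the arm holds its last target. There are 200 camera calls.

## Task

In the counter display, one red reel of cord has been left standing on end at the front of its trough. With shut fingers, push it over so that it lies down lengthwise in its trough like the others, then gently push it along until it is closed up against the other red reel. Do not pick up, pinch or carry anything, and leave the other reels and the things on the counter where they are.

Things in the scene. Friction and masses are not known exactly. Their poses are not given: they have to be found in the camera images.
- red_reel: Red cord reel standing on end, loose, about 160 g: 105 mm long, two white flanges 50 mm across and 6 mm thick, winding 43 mm across. Origin at its centre; z axis along the reel (vertical while it stands). Starts at trough x -135 to -105 mm. A push near its top tips it about its foot's edge; leaned past 25 degrees it falls by itself. Home, its centre is at trough x = +7, z = 29 mm.
- red_trough: Fixed white trough holding it, one of three 76 mm apart on a grey plinth, colours in any order. Origin: centre of its underside, 12 mm above the counter. x runs along it from the open front end (14 mm lip, red tag) to the back stop, y across, z up. Inside 330 mm long (x -165 to +165), 58 mm wide; over the origin the floor is 4 mm, side walls 28 mm and back stop 50 mm high.
- red_back_reel: The other red reel, same size, loose, already lying lengthwise in the red trough against its back stop: origin at its centre, its x axis along the reel. Its front end is at trough x = +60 mm.
- blue_front_reel: Blue reel of the same size lying in the blue trough, nearer its front; origin at its centre. Leave alone.
- blue_back_reel: Blue reel of the same size lying in the blue trough against its stop; origin at its centre. Leave alone.
- mustard_front_reel: Mustard-yellow reel of the same size lying in the mustard trough, nearer its front; origin at its centre. Leave alone.
- mustard_back_reel: Mustard-yellow reel of the same size lying in the mustard trough against its stop; origin at its centre. Leave alone.
- button_jar: Amber glass jar of 68 mm diameter, 85 mm tall, blue cap, standing loose on the counter to the robot's right; origin at the centre of its underside. Leave alone.
- tape_measure: Yellow round tape measure of 56 mm diameter, 16 mm high, lying loose on the counter to the robot's right; origin at the centre of its underside. Leave alone.
- thread_cone: Green cone of thread, 60 mm in diameter at the foot, 102 mm tall, standing loose on the counter to the robot's left; origin at the centre of its underside. Leave alone.

How it is judged:
By the outcome, as a careful person would: the job done as asked, in the order asked, and still so for the second after the job is handed in, with the robot touching nothing.
It also fails if it takes over 38 s, if anything falls off the work surface, if the arm or the gripper's body presses on something with over 40 N, if the wrist force passes 120 N, or if a joint passes its speed limit or range.

## Working session

There is one attempt and no reset: what is moved stays moved. The work goes in short steps, Python scripts to look and compute and a tool call to move; the robot and the scene stay as the last step left them, time stands still between calls to the robot, and variables do not carry over. Pictures are saved under pics/ and viewed, at most 10 in all, crops included, and the job is handed in when it is done.

Besides the shell and the picture viewer there is one more tool, called after "Call:" in YAML: its name, and indented under it one key for each argument. jog_arm: Moves the arm, as the interface text tells. Its arguments: {"type":"object","properties":{"deltas":{"type":"array","items":{"type":"array","items":{"type":"number"}}}},"required":["deltas"]}

```bash
mkdir -p pics; ls
cat > h.py <<'E'
import numpy as np, cv2
from bench import ctrl
def shot(n,f):
    im=ctrl.read_camera(n); cv2.imwrite('pics/'+f,im[:,:,::-1]); return im
def ray(n,uv):
    p=ctrl.camera_params(n);R=np.array(p['R']);t=np.array(p['t'])
    q=cv2.undistortPoints(np.array([[uv]],float),np.array(p['camera_matrix']),np.array(p['D']))[0,0]
    return -R.T@t, R.T@np.array([q[0],q[1],1])
def onz(n,uv,z):
    c,d=ray(n,uv); return c+d*(z-c[2])/d[2]
def proj(n,X):
    p=ctrl.camera_params(n);R=np.array(p['R'])
    return cv2.projectPoints(np.array(X,float).reshape(-1,3),cv2.Rodrigues(R)[0],np.array(p['t'],float),np.array(p['camera_matrix']),np.array(p['D']))[0][:,0]
E
python3 - <<'E'
from h import *
shot('scene','s1.png');
s=ctrl.observe();print(s)
for l in ['red_reel','red_trough','red_back_reel']:
    for r in ctrl.landmark_of('scene',l)[:3]: print(l,r['confidence'],np.array(r['position'])*[640,400])
shot('side','d1.png')
for l in ['red_reel','red_trough','red_back_reel']:
    for r in ctrl.landmark_of('side',l)[:3]: print('side',l,r['confidence'],np.array(r['position'])*[640,400])
for n in('scene','side'):
    c,d=ray(n,(320,200));print(n,c,d)
E
```

```text
pics
{'t': 0.05, 'joint_pos': array([-1.33710420e+00,  2.45800719e-01,  1.55900875e+00, -2.17875168e-06,
        1.33865697e+00, -1.74090257e-01]), 'joint_velocities': array([ 2.67290432e-04, -1.62519853e-03, -3.90969706e-03, -9.15118230e-05,
        3.14321358e-04,  1.84197915e-03]), 'tau': array([-1.86522461e-04, -4.31008780e+01, -3.27422440e+01, -9.75420517e-05,
        2.86270828e-03, -8.14533763e-06]), 'ee_pos': array([ 0.25765633, -0.59615992,  0.23019167]), 'orientation': array([-9.36444823e-04,  9.79285618e-01,  2.02481603e-01, -2.89755872e-05]), 'wrist_force': array([0.31719872, 0.34018139, 0.4148255 ]), 'ft_torque': array([-0.00399801, -0.03175715, -0.00178788]), 'grasp_force': 0.0, 'width': 0.08547588746683976}
red_reel 0.97 [250.688 241.8  ]
red_trough 0.73 [303.68 264.88]
red_trough 0.64 [166.08 208.48]
red_back_reel 0.82 [337.984 264.88 ]
side red_trough 0.63 [330.816 184.32 ]
side red_trough 0.54 [353.472 205.68 ]
side red_back_reel 0.65 [332.224 185.6  ]
scene [1.43708561 0.28385296 1.08953764] [-0.68510814 -0.16564119 -0.70957631]
side [-0.28202975 -1.00587111  0.93678451] [ 0.50049048  0.67503289 -0.54228214]
```

View pics/s1.png

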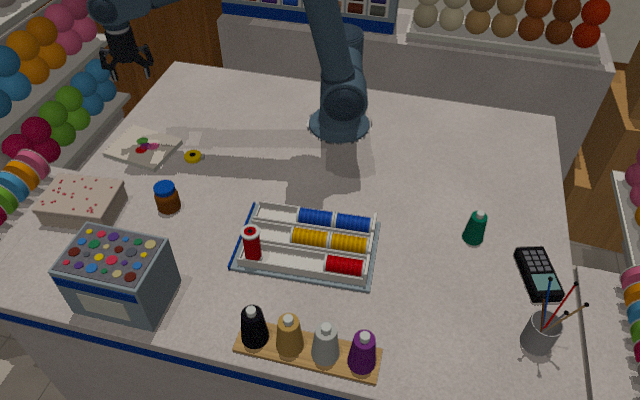

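View pics/d1.png

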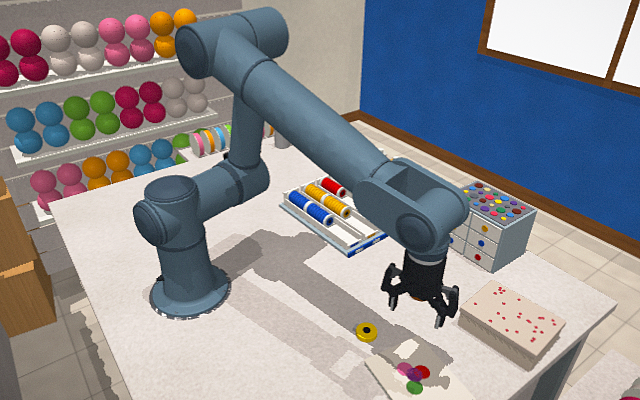

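The scene view shows the red reel standing at about (251,243), at the left end of the trough nearest the camera. The other red reel lies at about (344,265). In the side view the arm hides the standing reel.

Run:
```python
from h import *
im=shot('scene','s2.png')
P={}
for l,z in [('red_reel',.0685),('red_back_reel',.041),('blue_back_reel',.041),('blue_front_reel',.041),('mustard_back_reel',.041),('mustard_front_reel',.041)]:
    for r in ctrl.landmark_of('scene',l)[:2]:
        uv=np.array(r['position'])*[640,400]; print(l,r['confidence'],uv,onz('scene',uv,z))
m=ctrl.outline_of('scene','red_reel')[0]['mask'];ys,xs=np.where(m);print('reel bbox',xs.min(),xs.max(),ys.min(),ys.max())
c=cv2.resize(im[190:300,220:390],None,fx=4.7,fy=4.7,interpolation=cv2.INTER_CUBIC)
cv2.imwrite('pics/c1.png',c[:,:,::-1])
```

```text
red_reel 0.73 [252.8 241.4] [ 0.64314155 -0.08751518  0.0685    ]
red_back_reel 0.64 [339.904 266.12 ] [0.64465806 0.14697672 0.041     ]
red_back_reel 0.21 [313.088 237.32 ] [0.56744655 0.05552764 0.041     ]
blue_back_reel 0.88 [351.168 223.2  ] [0.49113377 0.14498139 0.041     ]
blue_front_reel 0.97 [314.88 216.12] [0.49029067 0.04065522 0.041     ]
mustard_back_reel 0.66 [347.52 242.2 ] [0.5610818  0.14938161 0.041     ]
mustard_front_reel 0.61 [311.616 236.92 ] [0.56706167 0.05130913 0.041     ]
reel bbox 241 262 224 260
```

View pics/c1.png

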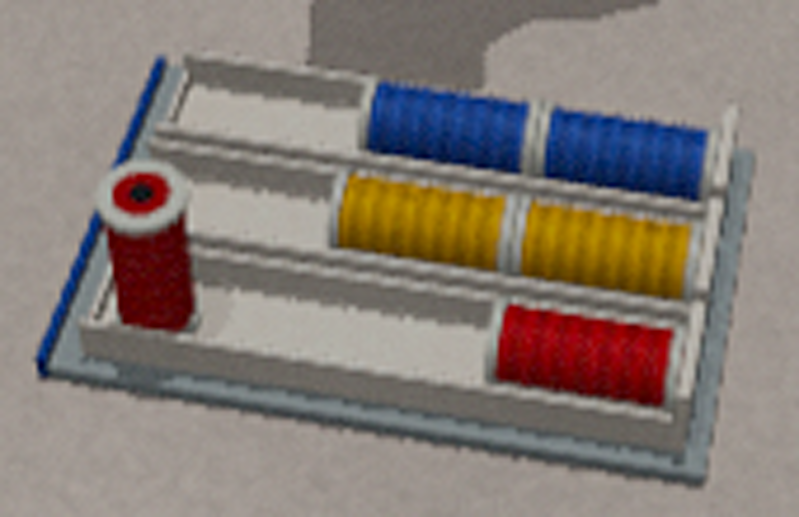

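The crop shows the standing reel's top flange at crop (143,199), full-picture (250.4,232.3). The red trough runs left to right away from it, with a clear floor up to the back reel's front at crop x≈492.

Run:
```python
from h import *
for n,uv,z in [('top',(143,199),.121),('near wall F',(82,322),.040),('near wall B',(672,420),.040),('wall R/M F',(190,240),.040),('wall R/M B',(690,308),.040),('wall M/B F',(160,140),.04),('wall M/B B',(700,206),.04),('backreel front flange top',(496,303),.066),('backreel rear top',(672,325),.066),('plinth NF',(45,375),.012),('plinth NB',(703,480),.012)]:
    print(n,onz('scene',np.array(uv)/4.7+[220,190],z).round(4))
from scipy.spatial.transform import Rotation as R
q=ctrl.observe()['orientation'];print(R.from_quat(q,scalar_first=True).as_matrix().round(3))
```

```text
top [ 0.6572 -0.0841  0.121 ]
near wall F [ 0.6862 -0.1173  0.04  ]
near wall B [0.6703 0.2123 0.04  ]
wall R/M F [ 0.6148 -0.0784  0.04  ]
wall R/M B [0.5923 0.2078 0.04  ]
wall M/B F [ 0.5454 -0.1206  0.04  ]
wall M/B B [0.5165 0.1998 0.04  ]
backreel front flange top [0.6362 0.1064 0.066 ]
backreel rear top [0.6273 0.2024 0.066 ]
plinth NF [ 0.7067 -0.1349  0.012 ]
plinth NB [0.6847 0.234  0.012 ]
[[ 0.918  0.397 -0.   ]
 [ 0.397 -0.918 -0.   ]
 [-0.    -0.    -1.   ]]
```

Call:
jog_arm:
  deltas:
    - [-1, 45, -21, 0, 0, 0, 0]
    - [-1, 46, -21, 0, 0, 0, 0]
    - [-1, 46, -21, 0, 0, 0, 0]
    - [-1, 46, -21, 0, 0, 0, 0]
    - [-1, 46, -21, 0, 0, 0, 0]

```text
t: 1.3
ee_pos: [0.4259, -0.4096, 0.2315]
orientation: [0.0, 0.979, 0.202, 0.0]
wrist_force: [0.0, -0.5, -0.3]
width: 0.0127
grasp_force: 0.0
```

Call:
jog_arm:
  deltas:
    - [-1, 45, -21, 0, 0, 0, 0]
    - [-1, 46, -21, 0, 0, 0, 0]
    - [-1, 46, -21, 0, 0, 0, 0]
    - [-1, 46, -21, 0, 0, 0, 0]
    - [-1, 46, -21, 0, 0, 0, 0]

```text
t: 1.8
ee_pos: [0.5931, -0.2239, 0.2316]
orientation: [0.0, 0.979, 0.203, 0.0]
wrist_force: [0.2, -0.5, -0.6]
width: 0.0001
grasp_force: 0.0
```

Call:
jog_arm:
  deltas:
    - [-1, 45, -21, 0, 0, 0, -0.13]
    - [-1, 0, 0, 0, 0, 0, -0.14]
    - [-1, 0, 0, 0, 0, 0, -0.14]
    - [-1, 0, 0, 0, 0, 0, -0.14]
    - [-1, 0, 0, 0, 0, 0, -0.14]

```text
t: 2.3
ee_pos: [0.625, -0.1883, 0.2312]
orientation: [-0.0, 0.851, 0.524, -0.0]
wrist_force: [0.1, -0.2, 0.7]
width: -0.0002
grasp_force: 0.0
```

Call:
jog_arm:
  deltas:
    - [-1, 0, 0, 0, 0, 0, -0.14]
    - [-1, 0, 0, 0, 0, 0, -0.14]
    - [-1, 0, 0, 0, 0, 0, -0.14]
    - [-1, 0, 0, 0, 0, 0, -0.12]
    - [-1, 0, 0, 0, 0, 0, 0]

```text
t: 2.8
ee_pos: [0.6249, -0.1885, 0.2313]
orientation: [0.0, 0.683, 0.73, 0.0]
wrist_force: [0.2, 0.6, -0.3]
width: 0.0002
grasp_force: 0.0
```

Run:
```python
from h import *
from scipy.spatial.transform import Rotation as R
s=ctrl.observe();print(s['t'],s['ee_pos'],s['width'],s['joint_pos']);print(R.from_quat(s['orientation'],scalar_first=True).as_matrix().round(3))
im=shot('wrist','w1.png');shot('scene','s3.png')
```

```text
2.8 [ 0.62490382 -0.18853201  0.2313234 ] 0.00015588326267921635 [-4.66397355e-01  2.51241567e-01  1.55042071e+00  2.29220284e-05
  1.33988432e+00 -5.33111658e-01]
[[-0.067  0.998  0.   ]
 [ 0.998  0.067 -0.   ]
 [-0.     0.    -1.   ]]
```

View pics/w1.png

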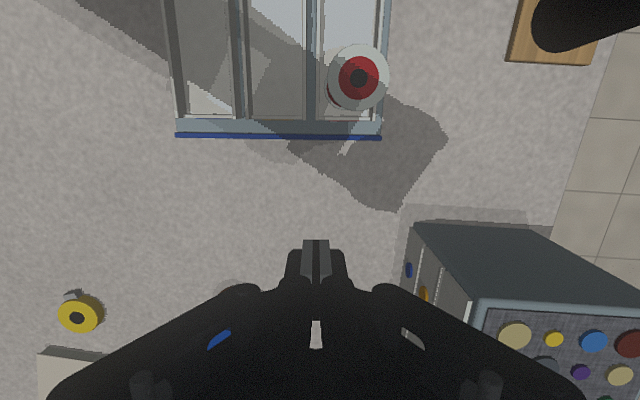

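The wrist view shows the reel's top at about (358,79), with the trough's front at row ~125 and its walls near columns 310 and 385. The drawer cabinet's near corner is at about (412,223), right of the fingers.

Run:
```python
from h import *
im=cv2.imread('pics/w1.png');
for n,uv,z in [('top','358 79',.121),('wallL front','310 115',.04),('wallL back','314 0',.04),('wallR front','381 118',.04),('wallR back','388 0',.04),('M/B front','239 115',.04),('M/B back','234 0',.04),('plinth L','176 137',.012),('plinth R','381 138',.012)]:
    print(n,onz('wrist',np.array(uv.split(),float),z).round(4))
a,d=ray('wrist',(412,223));b,e=ray('scene',(166,229))
t=np.linalg.lstsq(np.c_[d,-e],b-a,rcond=None)[0];print('cab',a+d*t[0],b+e*t[1])
```

```text
top [ 0.6531 -0.0903  0.121 ]
wallL front [ 0.6157 -0.1219  0.04  ]
wallL back [ 0.6134 -0.0154  0.04  ]
wallR front [ 0.6926 -0.1202  0.04  ]
wallR back [ 0.6848 -0.0109  0.04  ]
M/B front [ 0.5394 -0.1269  0.04  ]
M/B back [ 0.5364 -0.0205  0.04  ]
plinth L [ 0.4577 -0.1582  0.012 ]
plinth R [ 0.7016 -0.1436  0.012 ]
cab [ 0.71341174 -0.20675468  0.12555125] [ 0.72648711 -0.27401245  0.15578345]
```

Call:
jog_arm:
  deltas:
    - [-1, 18, 17, 0, 0, 0, 0]
    - [-1, 18, 17, 30, 0, 0, 0]
    - [-1, 0, 0, 35, 0, 0, 0]
    - [-1, 0, 0, 35, 0, 0, 0]
    - [-1, 0, 0, 23, 0, 0, 0]

```text
t: 3.4
ee_pos: [0.6551, -0.1495, 0.1051]
orientation: [-0.002, 0.684, 0.73, -0.001]
wrist_force: [-0.0, 0.7, -0.4]
width: -0.0002
grasp_force: 0.0
```

Call:
jog_arm:
  deltas:
    - [-1, 10, 0, 0, 0, 0, 0]
    - [-1, 8, 0, 0, 0, 0, 0]
    - [-1, 5, 0, 0, 0, 0, 0]
    - [-1, 5, 0, 0, 0, 0, 0]
    - [-1, 5, 0, 0, 0, 0, 0]

```text
t: 3.9
ee_pos: [0.6552, -0.1173, 0.1102]
orientation: [0.001, 0.683, 0.73, 0.0]
wrist_force: [0.5, -1.0, -0.3]
width: 0.0002
grasp_force: 0.3
```

Run:
```python
from h import *
im=shot('scene','s4.png')
print(ctrl.observe()['ee_pos'],ctrl.observe()['wrist_force'])
c=cv2.resize(im[150:300,200:390],None,fx=3.9,fy=3.9,interpolation=cv2.INTER_CUBIC)
cv2.imwrite('pics/c4.png',c[:,:,::-1])
```

```text
[ 0.65482382 -0.11649522  0.10969048] [-0.03564741  0.62805582  0.3856738 ]
```

View pics/c4.png

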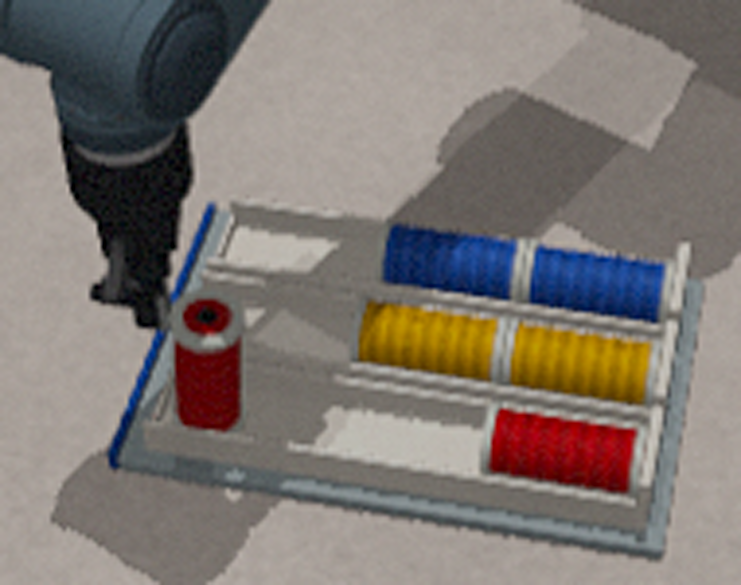

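The fingers are just at the front of the reel's top flange (crop (165,320)), and the reel is still upright.

Call:
jog_arm:
  deltas:
    - [-1, 5, 0, 0, 0, 0, 0]
    - [-1, 5, 0, 0, 0, 0, 0]
    - [-1, 5, 0, 0, 0, 0, 0]
    - [-1, 5, 0, 0, 0, 0, 0]
    - [-1, 5, 0, 0, 0, 0, 0]

```text
t: 4.45
ee_pos: [0.6524, -0.092, 0.1082]
orientation: [-0.0, 0.683, 0.73, -0.0]
wrist_force: [0.8, -1.1, -0.0]
width: 0.0
grasp_force: 0.1
```

Run:
```python
from h import *
im=shot('scene','s5.png')
c=cv2.resize(im[150:300,200:390],None,fx=3.9,fy=3.9,interpolation=cv2.INTER_CUBIC)
cv2.imwrite('pics/c5.png',c[:,:,::-1])
```

```text
(no output)
```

View pics/c5.png

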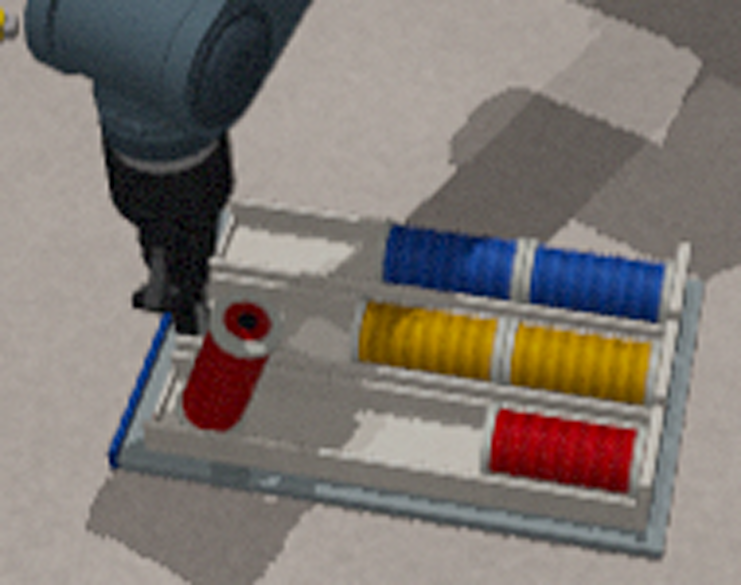

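The reel is leaning about 20° forward on its foot's edge, in line with the trough. I'll keep pushing.

Call:
jog_arm:
  deltas:
    - [-1, 5, 0, 0, 0, 0, 0]
    - [-1, 5, 0, 0, 0, 0, 0]
    - [-1, 5, 0, 0, 0, 0, 0]
    - [-1, 5, 0, 0, 0, 0, 0]
    - [-1, 0, 0, 0, 0, 0, 0]

```text
t: 5.0
ee_pos: [0.6511, -0.0717, 0.1082]
orientation: [-0.0, 0.683, 0.731, 0.0]
wrist_force: [-0.1, -0.5, -0.1]
width: -0.0003
grasp_force: 0.0
```

Call:
jog_arm:
  deltas:
    - [-1, 0, 0, 0, 0, 0, 0]
    - [-1, 0, 0, 0, 0, 0, 0]
    - [-1, 0, 0, 0, 0, 0, 0]
    - [-1, 0, 0, 0, 0, 0, 0]

```text
t: 5.4
ee_pos: [0.6512, -0.0727, 0.1083]
orientation: [0.0, 0.683, 0.73, -0.0]
wrist_force: [0.3, 0.1, -0.5]
width: 0.0001
grasp_force: 0.0
```

Run:
```python
from h import *
im=shot('scene','s6.png')
c=cv2.resize(im[150:300,200:390],None,fx=3.9,fy=3.9,interpolation=cv2.INTER_CUBIC)
cv2.imwrite('pics/c6.png',c[:,:,::-1])
```

```text
(no output)
```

View pics/c6.png

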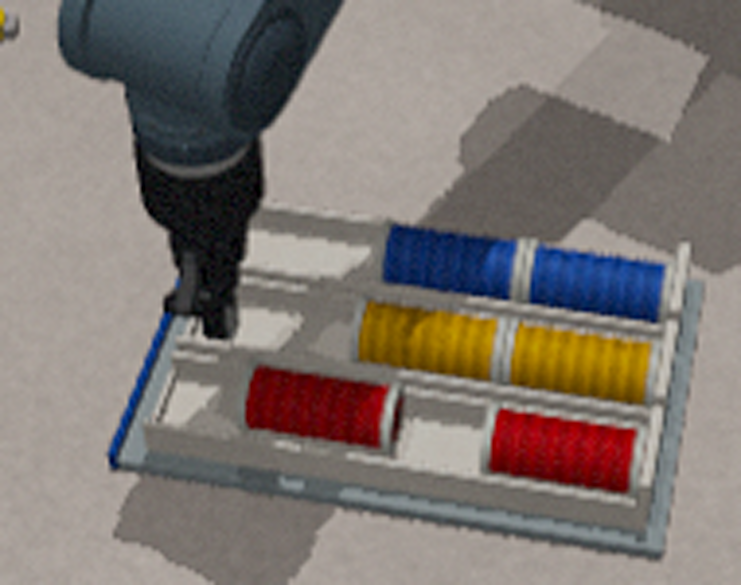

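The reel now lies in its trough, from crop x≈246 to 400, and the back reel's front is at about 488. I'll measure the ends.

Run:
```python
from h import *
for n,uv in [('rear',(250,366)),('front',(395,385)),('bfront',(493,406)),('brear',(640,424))]:
    print(n,onz('scene',np.array(uv)/3.9+[200,150],.066).round(4))
for l in ['red_reel','red_back_reel']:
    for r in ctrl.landmark_of('scene',l)[:2]:
        uv=np.array(r['position'])*[640,400]; print(l,r['confidence'],uv,onz('scene',uv,.041))
```

```text
rear [ 0.6417 -0.0571  0.066 ]
front [0.6334 0.0412 0.066 ]
bfront [0.6345 0.1083 0.066 ]
brear [0.6252 0.2049 0.066 ]
red_reel 0.88 [282.496 254.88 ] [ 0.64608339 -0.00690086  0.041     ]
red_back_reel 0.71 [341.696 263.48 ] [0.63515689 0.14961767 0.041     ]
```

Call:
jog_arm:
  deltas:
    - [-1, -20, -1, 0, 0, 0, 0]
    - [-1, 0, 0, 20, 0, 0, 0]
    - [-1, 0, 0, 20, 0, 0, 0]
    - [-1, 0, 0, 20, 0, 0, 0]
    - [-1, 0, 0, 0, 0, 0, 0]

```text
t: 6.05
ee_pos: [0.6491, -0.093, 0.0449]
orientation: [-0.003, 0.683, 0.73, -0.001]
wrist_force: [-1.2, 0.4, 0.5]
width: -0.0004
grasp_force: 0.0
```

Call:
jog_arm:
  deltas:
    - [-1, 7, 0, 0, 0, 0, 0]
    - [-1, 5, 0, 0, 0, 0, 0]
    - [-1, 5, 0, 0, 0, 0, 0]
    - [-1, 5, 0, 0, 0, 0, 0]
    - [-1, 5, 0, 0, 0, 0, 0]

```text
t: 6.55
ee_pos: [0.6507, -0.0658, 0.0496]
orientation: [0.001, 0.683, 0.731, 0.0]
wrist_force: [0.9, -3.5, 1.9]
width: -0.0001
grasp_force: 1.7
```

Call:
jog_arm:
  deltas:
    - [-1, 5, 0, 0, 0, 0, 0]
    - [-1, 5, 0, 0, 0, 0, 0]
    - [-1, 5, 0, 0, 0, 0, 0]
    - [-1, 5, 0, 0, 0, 0, 0]
    - [-1, 5, 0, 0, 0, 0, 0]

```text
t: 7.05
ee_pos: [0.6493, -0.0412, 0.0495]
orientation: [0.002, 0.683, 0.73, 0.0]
wrist_force: [1.8, -5.4, 4.6]
width: 0.0001
grasp_force: 2.7
```

Run:
```python
from h import *
im=shot('scene','s7.png')
c=cv2.resize(im[150:300,200:390],None,fx=3.9,fy=3.9,interpolation=cv2.INTER_CUBIC)
cv2.imwrite('pics/c7.png',c[:,:,::-1])
```

```text
(no output)
```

View pics/c7.png

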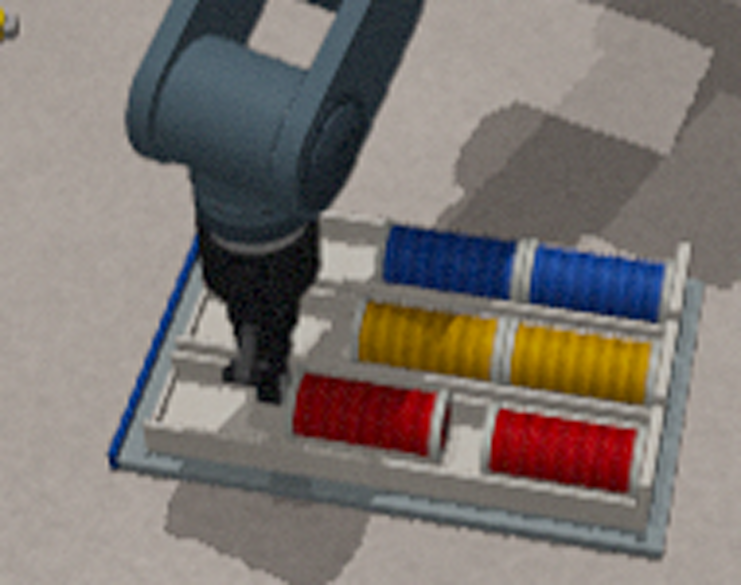

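The reel slides along level, with its front at crop x≈447 and about 30 mm of gap left.

Call:
jog_arm:
  deltas:
    - [-1, 5, 0, 0, 0, 0, 0]
    - [-1, 5, 0, 0, 0, 0, 0]
    - [-1, 4, 0, 0, 0, 0, 0]
    - [-1, 4, 0, 0, 0, 0, 0]
    - [-1, 3, 0, 0, 0, 0, 0]

```text
t: 7.6
ee_pos: [0.6478, -0.0203, 0.0493]
orientation: [0.002, 0.683, 0.73, 0.0]
wrist_force: [2.5, -6.5, 4.0]
width: -0.0001
grasp_force: 2.8
```

Run:
```python
from h import *
im=shot('scene','s8.png')
print(ctrl.observe()['ee_pos'],ctrl.observe()['wrist_force'])
c=cv2.resize(im[225:285,260:360],None,fx=8,fy=8,interpolation=cv2.INTER_CUBIC)
cv2.imwrite('pics/c8.png',c[:,:,::-1])
```

```text
[ 0.64773303 -0.0197766   0.04925337] [ 1.77566842 -3.92020123  2.52947485]
```

View pics/c8.png

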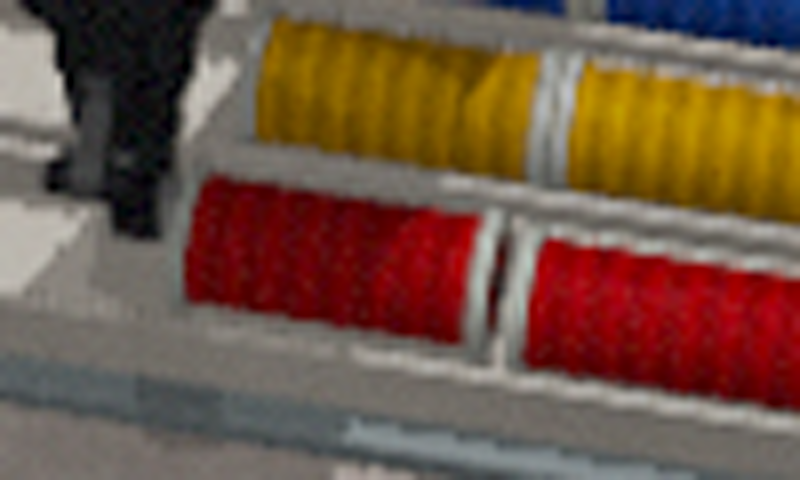

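The gap is now about 15 crop px, at x≈497–512, which is roughly 5 mm.

Call:
jog_arm:
  deltas:
    - [-1, 1.5, 0, 0, 0, 0, 0]
    - [-1, 1.5, 0, 0, 0, 0, 0]
    - [-1, 1, 0, 0, 0, 0, 0]

```text
t: 7.95
ee_pos: [0.6475, -0.0164, 0.0492]
orientation: [0.001, 0.683, 0.73, 0.0]
wrist_force: [2.1, -6.4, 4.7]
width: -0.0
grasp_force: 2.8
```

Call:
jog_arm:
  deltas:
    - [-1, 1, 0, 0, 0, 0, 0]
    - [-1, 0, 0, 0, 0, 0, 0]

```text
t: 8.15
ee_pos: [0.6474, -0.0153, 0.0492]
orientation: [0.001, 0.683, 0.73, 0.0]
wrist_force: [1.4, -4.7, 3.3]
width: 0.0001
grasp_force: 2.4
```

Call:
jog_arm:
  deltas:
    - [-1, 1, 0, 0, 0, 0, 0]
    - [-1, 0, 0, 0, 0, 0, 0]

```text
t: 8.35
ee_pos: [0.6473, -0.0143, 0.0492]
orientation: [0.001, 0.683, 0.73, 0.0]
wrist_force: [2.6, -4.7, 4.0]
width: 0.0001
grasp_force: 2.6
```

Run:
```python
from h import *
im=shot('scene','s9.png')
print(ctrl.observe()['ee_pos'],ctrl.observe()['wrist_force'])
c=cv2.resize(im[225:285,260:360],None,fx=8,fy=8,interpolation=cv2.INTER_CUBIC)
cv2.imwrite('pics/c9.png',c[:,:,::-1])
```

```text
[ 0.6473172  -0.01433235  0.04921359] [ 2.97417143 -5.11461216  2.92727013]
```

View pics/c9.png

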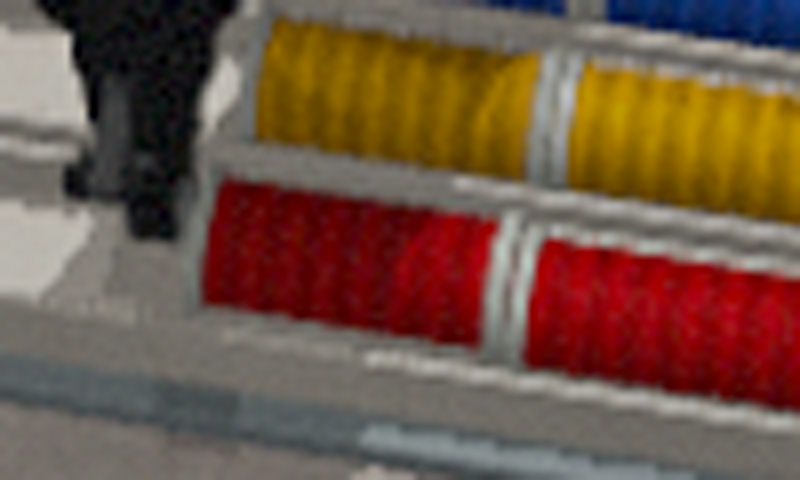

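The gap has nearly gone: the two flanges, at crop x≈495–530, look like the mustard pair. I'll creep forward until the force rises.

Call:
jog_arm:
  deltas:
    - [-1, 0.5, 0, 0, 0, 0, 0]
    - [-1, 0, 0, 0, 0, 0, 0]

```text
t: 8.6
ee_pos: [0.6473, -0.0139, 0.0492]
orientation: [0.001, 0.683, 0.73, 0.0]
wrist_force: [2.9, -5.3, 4.1]
width: -0.0
grasp_force: 2.6
```

Call:
jog_arm:
  deltas:
    - [-1, 0.5, 0, 0, 0, 0, 0]
    - [-1, 0, 0, 0, 0, 0, 0]

```text
t: 8.8
ee_pos: [0.6473, -0.0134, 0.0492]
orientation: [0.001, 0.683, 0.73, 0.0]
wrist_force: [1.4, -5.4, 3.8]
width: -0.0001
grasp_force: 2.7
```

Call:
jog_arm:
  deltas:
    - [-1, 0.5, 0, 0, 0, 0, 0]
    - [-1, 0, 0, 0, 0, 0, 0]

```text
t: 9.0
ee_pos: [0.6472, -0.0129, 0.0492]
orientation: [0.001, 0.683, 0.73, 0.0]
wrist_force: [1.6, -5.5, 3.6]
width: -0.0005
grasp_force: 2.7
```

Call:
jog_arm:
  deltas:
    - [-1, 0.5, 0, 0, 0, 0, 0]
    - [-1, 0, 0, 0, 0, 0, 0]

```text
t: 9.2
ee_pos: [0.6472, -0.0125, 0.0492]
orientation: [0.002, 0.683, 0.73, 0.0]
wrist_force: [2.5, -4.0, 3.6]
width: 0.0005
grasp_force: 2.9
```

Call:
jog_arm:
  deltas:
    - [-1, 0.5, 0, 0, 0, 0, 0]
    - [-1, 0, 0, 0, 0, 0, 0]

```text
t: 9.4
ee_pos: [0.6472, -0.0122, 0.0492]
orientation: [0.002, 0.683, 0.73, 0.0]
wrist_force: [3.1, -6.0, 3.7]
width: -0.0002
grasp_force: 3.1
```

```bash
cat > gap.py <<'E'
from h import *
def runs(im):
    # width (px) of the non-red / non-mustard band between the two reels, along lines parallel to the trough
    S=cv2.cvtColor(im,cv2.COLOR_RGB2HSV)[:,:,1].astype(np.float32)
    for nm,(x,y) in dict(red=(323.5,260),must=(329,238)).items():
        out=[]
        for dy in (-4,-2,0,2,4):
            q=np.arange(-9,9,.25,dtype=np.float32)
            v=cv2.remap(S,(x+q)[None],(y+dy+q*.15)[None].astype(np.float32),cv2.INTER_LINEAR)[0]
            out.append((v<120).sum()*.25)
        print(nm,out)
E
python3 - <<'E'
from gap import *
for f in('s8','s9'): print(f); runs(cv2.imread('pics/%s.png'%f)[:,:,::-1].copy())
im=shot('scene','s10.png');runs(im);print(ctrl.observe()['wrist_force'])
d=cv2.absdiff(im,cv2.imread('pics/s9.png')[:,:,::-1]).max(2)[235:285,320:390]
print('changed px on back reel',(d[:,8:]>40).sum())
E
```

```text
s8
red [np.float64(7.25), np.float64(7.25), np.float64(8.25), np.float64(6.75), np.float64(7.0)]
must [np.float64(5.25), np.float64(5.0), np.float64(5.5), np.float64(5.0), np.float64(5.0)]
s9
red [np.float64(5.75), np.float64(5.75), np.float64(6.0), np.float64(5.75), np.float64(5.5)]
must [np.float64(5.25), np.float64(5.0), np.float64(5.25), np.float64(5.0), np.float64(5.0)]
red [np.float64(5.25), np.float64(5.25), np.float64(5.25), np.float64(4.75), np.float64(4.75)]
must [np.float64(5.25), np.float64(5.0), np.float64(5.25), np.float64(5.0), np.float64(5.0)]
[ 1.63848012 -5.70357146  3.96271494]
changed px on back reel 1
```

Call:
jog_arm:
  deltas:
    - [-1, 0.5, 0, 0, 0, 0, 0]
    - [-1, 0, 0, 0, 0, 0, 0]

```text
t: 9.65
ee_pos: [0.6472, -0.0121, 0.0493]
orientation: [0.002, 0.683, 0.73, 0.0]
wrist_force: [2.5, -7.5, 3.7]
width: 0.0
grasp_force: 3.8
```

Call:
jog_arm:
  deltas:
    - [-1, 0.5, 0, 0, 0, 0, 0]
    - [-1, 0, 0, 0, 0, 0, 0]

```text
t: 9.85
ee_pos: [0.6472, -0.0121, 0.0492]
orientation: [0.002, 0.683, 0.73, -0.0]
wrist_force: [3.4, -8.7, 2.5]
width: -0.0001
grasp_force: 4.6
```

The tool has stalled while the force climbs, so the reel is closed up. I'll withdraw backwards, then go up.

Call:
jog_arm:
  deltas:
    - [-1, -3, 0, 0, 0, 0, 0]
    - [-1, -7, 0, 0, 0, 0, 0]
    - [-1, -12, 0, 0, 0, 0, 0]
    - [-1, -12, 0, 0, 0, 0, 0]
    - [-1, 0, 0, -20, 0, 0, 0]

```text
t: 10.35
ee_pos: [0.6458, -0.0455, 0.0651]
orientation: [-0.003, 0.684, 0.73, -0.002]
wrist_force: [-0.1, 0.4, 0.4]
width: 0.0002
grasp_force: 0.0
```

Call:
jog_arm:
  deltas:
    - [-1, 0, 0, -30, 0, 0, 0]
    - [-1, 0, 0, -40, 0, 0, 0]
    - [-1, 0, 0, -40, 0, 0, 0]
    - [-1, 0, 0, 0, 0, 0, 0]
    - [-1, 0, 0, 0, 0, 0, 0]

```text
t: 10.85
ee_pos: [0.6488, -0.0449, 0.1794]
orientation: [0.001, 0.683, 0.73, 0.001]
wrist_force: [-0.6, -0.1, -0.1]
width: 0.0
grasp_force: 0.0
```

Run:
```python
from gap import *
im=shot('scene','s11.png');runs(im);s=ctrl.observe();print(s['t'],s['ee_pos'],s['wrist_force'])
a=cv2.imread('pics/s1.png')[:,:,::-1]
for l in ['red_reel','red_back_reel','mustard_front_reel','blue_front_reel']:
    r=ctrl.landmark_of('scene',l)
    if r: print(l,r[0]['confidence'],onz('scene',np.array(r[0]['position'])*[640,400],.041).round(3))
```

```text
red [np.float64(5.0), np.float64(5.25), np.float64(5.25), np.float64(5.0), np.float64(5.0)]
must [np.float64(5.25), np.float64(5.0), np.float64(5.25), np.float64(5.0), np.float64(5.0)]
10.9 [ 0.64774918 -0.04455031  0.17752651] [ 0.30298866  0.64323255 -0.10610248]
red_reel 0.59 [0.639 0.056 0.041]
red_back_reel 0.68 [0.639 0.15  0.041]
mustard_front_reel 0.81 [0.577 0.051 0.041]
blue_front_reel 0.6 [0.484 0.048 0.041]
```

The flange band is the same width as the closed mustard pair, and the robot is clear of everything.

```bash
python3 -c "
from bench import ctrl
print(ctrl.sign_off())"
```

```text
the job is handed in; nothing more can be done
None
```

The red reel was tipped over with shut fingers, now lies lengthwise in its trough, and is closed up against the other red reel; the arm was withdrawn clear and the job handed in at about 11 s.

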